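Hook a shelf bracket into a slotted display upright and lock it

ROBOT

A 7-joint arm with a two-finger parallel gripper is mounted at the origin on the work surface. World frame = base frame: x ahead of the robot, y to its left, z up, the work surface at z = 0. Lengths are in m, angles in rad, forces in N, time in s.
With the tool pointing down it reaches from about 0.4 to 0.85 m from the base axis. Payload 4.5 kg.
Tool frame: the origin (TCP) lies between the finger pads; the fingertips stand 14 mm ahead of it and the grasp point (between the pads) lies 5 mm behind it (ctrl.tcp_to_tips is the distance from the TCP to the fingertips, in m); z points along the fingers, y is the line along which they close (so a half turn about z gives the same grasp; the last joint's range is limited). The gripper opens to 85 mm and grips with 20 to 120 N. Pads are 22 mm wide; open, the fingers measure 114 mm over their backs; the gripper's body (76 mm by 85 mm) begins 54 mm behind the grasp point. The pads swing forward as they close: fully open they stand 13 mm farther back than shut.
Start: joints at [-1.161, 0.689, -0.195, 1.565, 0.157, 0.902, -0.215], TCP at [0.229, 0.581, 0.245] pointing down, gripper open.
Joint ranges: [-3.01, 3.01], [-0.46, 2.08], [-1.47, 1.51], [0.13, 2.56], [-1, 4.14], [0.04, 2.09], [-2.66, 2.66]. Speed limits (rad/s): [2.57, 2.57, 3.14, 3.14, 3.14, 3.14, 3.14].

INTERFACE

Orientations are given as a rotation vector (axis times angle).
In Python, from station import ctrl gives the robot as it stands.
- The arm moves only by the tool arm_command, never from a script. Its argument "increments" is a list of rows, each an object of numbers: "rx", "ry", "rz": the turn, a rotation vector about the tool's x, y, z in rad; "tx", "ty", "tz": the shift along the tool's x, y, z in m; "jaw": the closure, from 0 (fully open) to 1 (shut). A call has 1 to 5 rows; each row shifts and turns the commanded pose from where the row before left it, along the tool's axes as they then stand; what a row does not reach is not made up. A row lasts 1/10 s, in which the tool goes at most 50 mm and 8.59 degrees, less where a joint would pass 70% of its speed; a pose out of reach is approached as far as the arm can. A call is refused whole if a number of a shift passes 0.05 or a number of a turn 0.15, either way. A call with a gripper value outside its range is refused whole. The fingers move at their own pace and stop on an object; "grip_force" is the grip in N (left out, the last holds). Time passes only in rows, so rows that do not move let the fingers close. It gives the time, the measured TCP pose, the force, the opening and the grip force at its end, in the units of the state.
- ctrl.state(): the state, without advancing time (a new reading comes with each control period).
- ctrl.get_image(name): name is "scene" or "top" or "wrist"; returns a dict with "image" (400x640x3 uint8, red, green, blue), "depth" (400x640 float32, m along the optical axis (not along the pixel's ray), 0 where there is no reading), "camera_matrix" (3x3 intrinsics, pixels), "world_to_cam" (4x4, takes a point from world to camera coordinates). Camera axes: x right, y down, z forward; pixel columns grow to the right and rows downward; lengths in m; the calibration is good to about 2 mm. A picture is of the moment at which its call begins.
- ctrl.job_done(): hands the job in; it is judged then, once.
The state is a dict: "time_s": time; "qpos": joint angles; "joint_vel": joint speeds; "joint_efforts": joint torques, N m; "tool_pos": TCP position; "tcp_rot": TCP orientation; "force": force on the tool from outside, world axes, zero at the start; "moment": the same for the moment, N m; "gripper_width": finger opening in m; "grasp_force": force on a finger pad.
Only numpy, scipy, OpenCV 4.12 (cv2) and the standard library are available. Lean on these libraries where they do the work, as an engineer would, in place of code of your own. Each camera call takes 0.05 s, during which the arm holds its last target. There are 200 camera calls.

TASK

Fit the black shelf bracket, now standing in the wooden holder, to the white slotted upright: put its two hooks into the lower two slots, then press it down hard next to the upright until the bulb at its foot snaps through the yellow spring catch and it sits fully home. Leave the bracket in place and do not shove or tip the three amber jars on the table.

Things in the scene. Friction and masses are not known exactly. Their poses are not given: they have to be found in the camera images.
- stand: White counter display stand, fixed. Origin on the table below the middle of the upright's front face, which looks to the stand's -x; z up, y across. Base 120 x 150 x 12 mm. Upright: hollow channel 44 mm wide, front wall 6 mm thick (x 0..6), 29 mm of room behind it. Three slots in that wall, 16 mm wide: heights 72..112, 136..176, 200..240 mm. Use the lower two; the top one is spare.
- slot_low (a point): Middle of the lowest slot's mouth on the upright's front face (y 0, 92 mm up). Slot 16 mm wide, 40 mm tall; takes the bracket's lower hook.
- slot_high (a point): Middle of the second slot's mouth on the upright's front face (y 0, 156 mm up). Slot 16 mm wide, 40 mm tall; takes the bracket's upper hook.
- shelf_edge (a point): Middle of the front lower edge of the clear shelf on top of the upright: 75 mm in front of the front face, 325 mm up. Shelf 150 x 240 x 8 mm, fixed, two jars fixed on it (to 393 mm). A tool pointing straight down over the bracket's place strikes it; one leaning back 30 to 45 deg from vertical (fingers pointing down and towards the upright) clears it.
- seat (a point): Where the bracket's origin lies when the bracket is fully home: on the upright's front face, 34 mm above the table, axes as the stand's. The bracket is then level, its axes along the stand's, arm to the stand's -x. Home, the hook necks stand on the slots' lower edges, with 3 mm play in x and 2 mm either side in y.
- catch (a point): Centre of the spring catch, between two yellow jaws on the upright's front, 12 mm in front of its face, 45 mm up. Black cheeks beside the jaws (y 16..23 mm either side) and a black floor, top 20 mm up.
- bracket: Loose shelf bracket, black steel, 0.2 to 0.4 kg, 16 mm thick (y), 122 mm tall. Origin on its rear face (which meets the upright), mid-thickness, level with its lowest point; +x to the upright, z up. Arm: bar x -120..0, z 96..122 mm. Rear plate x -16..0, z 20..122; sloping brace under the arm. To enter the slots it must be 18 to 28 mm above home; push in level till the rear face meets the upright, then lower.
- grip (a point): Point in the bracket's arm good to grip across y (16 mm wide), near its balance point: x -55, z 109 mm from the bracket's origin, 13 mm below the arm's top.
- press (a point): On top of the arm, 32 mm from the rear face (z 122 mm). Press down here, with the gripper closed, to lock the bracket: from resting on the jaws it takes roughly 8 to 20 N and 12 mm of travel. Further out than about 50 mm the hooks bind in the slots.
- hook_low (a point): Lower hook: bottom of its neck where the tooth begins, 9 mm behind the rear face, z 38 mm. Neck 12 mm wide, 12 mm tall, x 0..9; tooth x 9..17 mm, z 20..50 mm, reaches 18 mm below the neck.
- hook_high (a point): Upper hook, same shape 64 mm higher: bottom of its neck at x 9, z 102 mm from the bracket's origin; tooth x 9..17 mm, z 84..114 mm.
- bulb (a point): Centre of the steel bulb at the bracket's foot: x -12, z 6 mm from its origin. Round bar 12 mm thick, 20 mm long along x, on a tongue 5 mm thick. It meets the jaws about 12 mm above home and rests there under the bracket's weight, teeth already behind the wall, so the bracket can be let go; home, it lies 5 mm below the jaws' centre.
- holder: Wooden holder, fixed, base 190 x 70 x 10 mm, origin at the centre of its underside. The bracket stands in it loosely, level, axes along the holder's, bracket origin at x +55, z 10 mm. Cheeks 20 mm apart at x 31..57 mm, 50 mm high; fork under the arm at x -58..-44 mm, prongs 118 mm high (the arm's top is at 132 mm). Lift the bracket 50 mm or more to clear it.
- jaw_left (a joint): Yellow spring jaw on the left (stand +y) of the catch. m: 0 = closed, grows pushed outwards, at most 0.006. Round nose 8 mm thick along x, 7 mm gap between the noses when both are 0. Spring 3.75 N at 0 plus 1.5 N per mm. About 0.0025 while the bulb passes, about 0.0012 once locked.
- jaw_right (a joint): Yellow spring jaw on the right (stand -y) of the catch. m: 0 = closed, grows pushed outwards, at most 0.006. Round nose 8 mm thick along x, 7 mm gap between the noses when both are 0. Spring 3.75 N at 0 plus 1.5 N per mm. About 0.0025 while the bulb passes, about 0.0012 once locked.
- jar_a: One of three loose amber glass jars with cork lids, 80 mm diameter, 75 mm tall, upright on the table; origin at the centre of its underside. Not part of the job: must not be shoved or tipped.
- jar_b: One of three loose amber glass jars with cork lids, 80 mm diameter, 75 mm tall, upright on the table; origin at the centre of its underside. Not part of the job: must not be shoved or tipped.
- jar_c: One of three loose amber glass jars with cork lids, 80 mm diameter, 75 mm tall, upright on the table; origin at the centre of its underside. Not part of the job: must not be shoved or tipped.
Things that resemble listed ones, but are neither listed nor needed, are in the scene too. There is more than one size of the bracket; the one meant has the size given above.

How it is judged:
On the way:
1. both hooks are in the lower two slots with the teeth behind the wall, bracket still above the locked height or on its way down (x of bracket in the frame of seat between -0.008 and 0.006 m and y of bracket in the frame of seat between -0.006 and 0.006 m and z of bracket in the frame of seat between -0.004 and 0.017 m), for 0.05 s.
At the end, for the whole second after the job is handed in: The bracket is locked in the lower two slots: its origin within 3 mm above (4 mm below) the seat's height, within 6 mm sideways and -8 to +6 mm along x of the seat, level and square to the upright within 0.1 rad, both jaws sprung back to under 3 mm, at rest and released (x of bracket in the frame of seat between -0.008 and 0.006 m and y of bracket in the frame of seat between -0.006 and 0.006 m and z of bracket in the frame of seat between -0.004 and 0.003 m and angle between the x axis of bracket and the x axis of stand, either way round below 0.1 rad and angle between the z axis of bracket and the z axis of stand, either way round below 0.1 rad and value of joint each of jaw_left, jaw_right below 0.003 m and linear speed of bracket below 0.02 m/s and contact force between bracket and the fingers below 0.1 N); the robot touches nothing.
It fails at once if jar_a is shoved more than 30 mm or tipped more than 0.35 rad (distance of jar_a from where it was at the start of the episode above 0.03 m or angle between jar_a's own z axis and vertical above 0.35 rad).
It fails at once if jar_b is shoved more than 30 mm or tipped more than 0.35 rad (distance of jar_b from where it was at the start of the episode above 0.03 m or angle between jar_b's own z axis and vertical above 0.35 rad).
It fails at once if jar_c is shoved more than 30 mm or tipped more than 0.35 rad (distance of jar_c from where it was at the start of the episode above 0.03 m or angle between jar_c's own z axis and vertical above 0.35 rad).
It also fails if it takes over 54 s, if anything falls off the work surface, if the arm or the gripper's body presses on something with over 40 N, if the wrist force passes 120 N, or if a joint passes its speed limit or range.

## Working session

There is one attempt and no reset: what is moved stays moved. The work goes in short steps, Python scripts to look and compute and a tool call to move; the robot and the scene stay as the last step left them, time stands still between calls to the robot, and variables do not carry over. Pictures are saved under pics/ and viewed, at most 10 in all, crops included, and the job is handed in when it is done.

Besides the shell and the picture viewer there is one more tool, called after "Call:" as a command line: name --argument value ..., lists and objects as JSON in quotes. arm_command: Moves the arm, as the interface text tells. Its arguments: {"type":"object","properties":{"increments":{"type":"array","items":{"type":"object","properties":{"rx":{"type":"number"},"ry":{"type":"number"},"rz":{"type":"number"},"tx":{"type":"number"},"ty":{"type":"number"},"tz":{"type":"number"},"jaw":{"type":"number"}}}},"grip_force":{"type":"number"}},"required":["increments"]}

```bash
mkdir -p pics; cat > h.py <<'E'
import numpy as np, cv2
from scipy.spatial.transform import Rotation as R
from station import ctrl
def get(n):
    d=ctrl.get_image(n); np.savez('pics/%s.npz'%n,**d); return d
def load(n): return dict(np.load('pics/%s.npz'%n))
def save(d,f,box=None,s=1):
    im=d['image'][:,:,::-1]
    if box: im=im[box[1]:box[3],box[0]:box[2]]
    cv2.imwrite('pics/'+f,cv2.resize(im,None,fx=s,fy=s,interpolation=cv2.INTER_CUBIC))
def pts(d,uv):
    "world points from depth"
    uv=np.atleast_2d(uv).astype(int); z=d['depth'][uv[:,1],uv[:,0]]
    p=np.linalg.solve(d['camera_matrix'],np.c_[uv,np.ones(len(uv))].T)*z
    T=np.linalg.inv(d['world_to_cam']); return (T[:3,:3]@p).T+T[:3,3]
def ray(d,uv,h):
    uv=np.atleast_2d(uv).astype(float)
    T=np.linalg.inv(d['world_to_cam']); r=(T[:3,:3]@np.linalg.solve(d['camera_matrix'],np.c_[uv,np.ones(len(uv))].T)).T
    c=T[:3,3]; return c+r*((h-c[2])/r[:,2])[:,None]
def proj(d,P):
    P=np.atleast_2d(P); q=d['world_to_cam'][:3,:3]@P.T+d['world_to_cam'][:3,3:]; q=d['camera_matrix']@q; return (q[:2]/q[2]).T
E
python3 - <<'E'
from h import *
for n in ['scene','top','wrist']:
    d=get(n); T=np.linalg.inv(d['world_to_cam']); print(n,T[:3,3].round(3),T[:3,2].round(2),d['camera_matrix'][0,0])
a=[load(n)['image'] for n in('scene','top')]
cv2.imwrite('pics/a.png',cv2.resize(np.vstack(a),(800,1000))[:, :, ::-1][:500]);cv2.imwrite('pics/b.png',cv2.resize(a[1],(800,500))[:,:,::-1])
s=ctrl.state();print({k:np.round(v,3) for k,v in s.items()})
E
```

```text
scene [ 1.153 -0.392  0.813] [-0.7   0.37 -0.62] 383.34986321155696
top [ 0.159 -0.04   1.587] [ 0.19  0.02 -0.98] 519.2253423115576
wrist [0.156 0.61  0.373] [ 0.28 -0.11 -0.95] 284.73940549863346
{'time_s': np.float64(0.15), 'qpos': array([-1.161,  0.69 , -0.195,  1.566,  0.157,  0.902, -0.215]), 'joint_vel': array([-0.001, -0.004, -0.003, -0.003, -0.   ,  0.001,  0.001]), 'joint_efforts': array([-2.0000e-03, -5.3994e+01, -1.2680e+00, -1.5872e+01,  9.0000e-03,
        6.0000e-03, -0.0000e+00]), 'tool_pos': array([0.229, 0.581, 0.245]), 'tcp_rot': array([-5.870e-01, -3.086e+00,  2.000e-03]), 'force': array([-0.171,  0.222,  0.466]), 'moment': array([0.021, 0.02 , 0.007]), 'grasp_force': np.float64(0.0), 'gripper_width': np.float64(0.085)}
```

View pics/a.png

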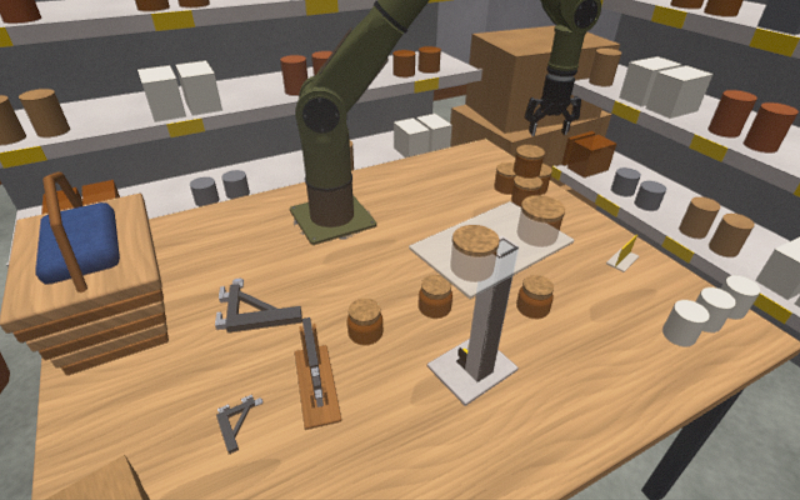

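View pics/b.png

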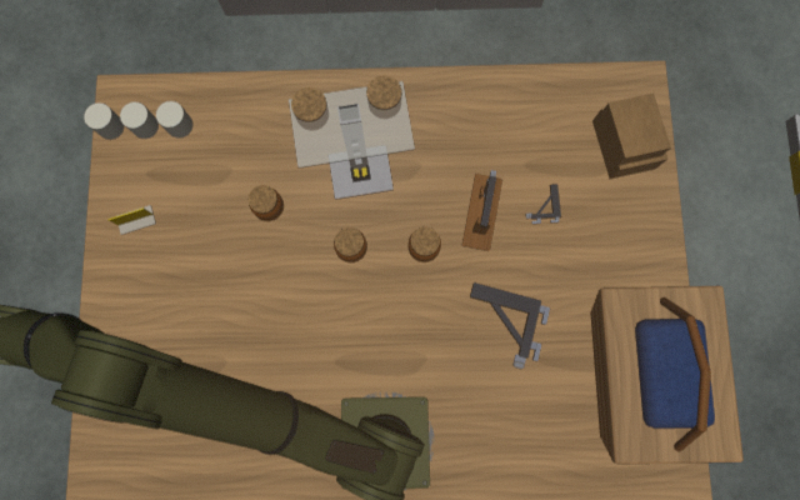

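Top view at 800 scale. Things that could be taken for the bracket: the one in the wooden holder (483,210), the bigger one lying at (515,320) and the smaller one lying at (547,205). I choose the one in the holder and check it in a crop. Stand base is at (360,175) with the yellow catch at (360,172). Loose jars are at (265,202), (350,243) and (425,243).

```bash
python3 - <<'E'
from h import *
d=load('top'); save(d,'c.png',(220,60,460,220),3.3)
vv,uu=np.mgrid[0:400,0:640]; uv=np.c_[uu.ravel(),vv.ravel()]
P=pts(d,uv).reshape(400,640,3); hsv=cv2.cvtColor(d['image'],cv2.COLOR_RGB2HSV)
Z=P[:,:,2]
def rect(m,name):
    q=P[m]; c,s,a=cv2.minAreaRect(q[:,:2].astype(np.float32)); print(name,m.sum(),np.round(c,4),np.round(s,4),round(a,1),'z',np.percentile(q[:,2],[5,50,95]).round(4))
reg=np.zeros((400,640),bool); reg[130:205,368:405]=1
rect(reg&(Z>.122)&(Z<.142),'armtop')
rect(reg&(Z>.006)&(Z<.015)&(hsv[:,:,1]>100),'holderbase')
q=P[reg&(Z>.122)&(Z<.142)][:,:2]; x0=q[:,0].mean(); f=np.polyfit(q[:,0],q[:,1],1); print('arm yaw',np.arctan(f[0]),'mid',x0,np.polyval(f,x0),q[:,0].min(),q[:,0].max())
y=(hsv[:,:,0]>20)&(hsv[:,:,0]<35)&(hsv[:,:,1]>180)&(hsv[:,:,2]>120); y[:, :250]=0; y[:,330:]=0; y[:100]=0;y[170:]=0
print('yellow',y.sum(),np.argwhere(y).mean(0)[::-1],P[y].mean(0),ray(d,np.argwhere(y).mean(0)[::-1],.05))
reg=np.zeros((400,640),bool); reg[60:165,220:340]=1
rect(reg&(Z>.004)&(Z<.02)&(hsv[:,:,1]<40),'base')
rect(reg&(Z>.322)&(Z<.345),'shelf')
rect(reg&(Z>.05)&(Z<.3),'upright')
for u,v in((212,162),(280,195),(340,195)):
    r=np.zeros((400,640),bool); r[v-22:v+18,u-20:u+20]=1; rect(r&(Z>.067)&(Z<.09),'jar')
E
```

```text
armtop 251 [ 0.5539 -0.2538] [0.0222 0.1374] 73.8 z [0.1254 0.1323 0.1378]
holderbase 814 [ 0.5606 -0.2551] [0.1135 0.24  ] 87.7 z [0.0065 0.0099 0.0142]
arm yaw -0.22098406405842907 mid 0.5479883260082462 -0.251954426729717 0.4866175131358483 0.6226229977578723
yellow 19 [287.78947368 137.26315789] [0.6492885  0.04921251 0.0499454 ] [[0.64926716 0.04920765 0.05      ]]
base 1052 [0.6497 0.0488] [0.0954 0.1474] 7.7 z [0.0068 0.0124 0.0179]
shelf 3918 [0.662  0.0509] [0.1534 0.2401] 8.3 z [0.3294 0.3338 0.3384]
upright 179 [0.6182 0.1425] [0.0356 0.2454] 18.8 z [0.0512 0.0598 0.104 ]
jar 407 [0.5773 0.2841] [0.0708 0.0663] 43.7 z [0.0693 0.0754 0.0815]
jar 422 [0.4684 0.0757] [0.0699 0.0662] 0.2 z [0.0701 0.0753 0.0806]
jar 419 [ 0.4654 -0.1058] [0.0656 0.0673] 88.0 z [0.0699 0.0754 0.0807]
```

View pics/c.png

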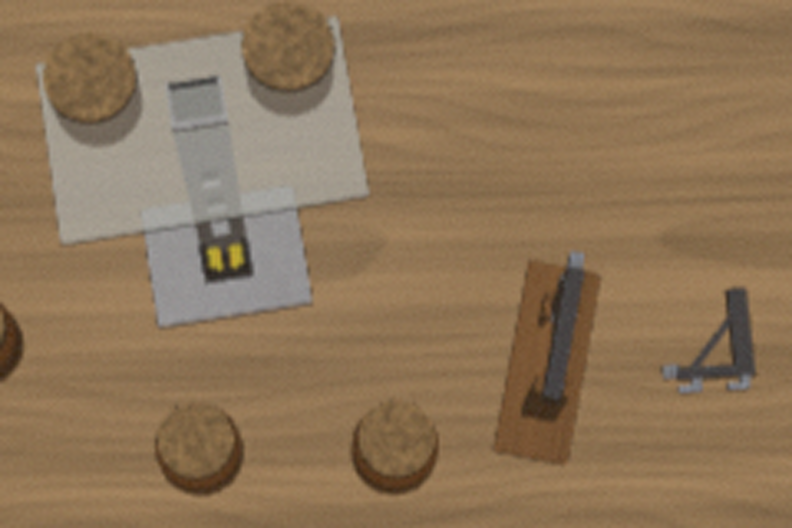

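The crop confirms the choice: an upright bracket in the wooden holder, with its arm running from (555,398) to (572,265) and hooks towards the stand side. The small bracket lies at (735,340). The stand's yellow jaws are at (225,257), with the shelf and base around them. Next I work out refined bracket and stand poses by ray casting.

```bash
cat >> h.py <<'E'
def Rot(yaw,lean):
    z=np.array([np.sin(lean),0,-np.cos(lean)]); x=np.array([-np.cos(lean),0,-np.sin(lean)])
    return R.from_euler('z',yaw)*R.from_matrix(np.c_[x,[0,1,0],z])
def delta(p,r,p0=None,r0=None):
    "turn first (rotvec in tool), then shift in new tool axes"
    s=ctrl.state(); p0=s['tool_pos'] if p0 is None else p0; r0=R.from_rotvec(s['tcp_rot']) if r0 is None else r0
    w=(r0.inv()*r).as_rotvec(); t=r.inv().apply(np.asarray(p)-p0)
    print('turn',w.round(4),'|',np.linalg.norm(w).round(3),' shift',t.round(4))
E
python3 - <<'E'
from h import *
d=load('top'); hsv=cv2.cvtColor(d['image'],cv2.COLOR_RGB2HSV).astype(int)
# arm: dark grey, unsaturated
m=np.zeros((400,640),np.uint8); reg=(slice(130,190),slice(375,402))
m[reg]=((hsv[reg][:,:,1]<75)&(hsv[reg][:,:,2]<100))*255
n,l,st,c=cv2.connectedComponentsWithStats(m); k=1+st[1:,4].argmax(); print(st[k])
q=ray(d,np.argwhere(l==k)[:,::-1],.132)[:,:2]
c,s,a=cv2.minAreaRect(q.astype(np.float32)); print('arm',np.round(c,4),np.round(s,4),a)
f=np.polyfit(q[:,0],q[:,1],1); print('yaw',np.arctan(f[0]),'xrange',q[:,0].min(),q[:,0].max(),'y at x=.55',np.polyval(f,.55))
# holder base
b=ray(d,np.array([[530,260],[602,272],[567,464],[494,452]])/3.3+[220,60],.010)[:,:2]
print('holder c',b.mean(0),'sides',np.linalg.norm(b-np.roll(b,1,0),axis=1),'yaw',[np.arctan2(*(b[i]-b[j])[::-1]) for i,j in((0,3),(1,2))])
sh=ray(d,np.array([[62,243],[368,195],[335,18],[38,66]])/3.3+[220,60],.333)[:,:2]
print('shelf c',sh.mean(0),np.linalg.norm(sh-np.roll(sh,1,0),axis=1),'yaw',np.arctan2((sh[1]-sh[0])[0],-(sh[1]-sh[0])[1]))
E
```

```text
[385 138  12  44 235]
arm [ 0.55   -0.2492] [0.0203 0.1287] 77.35623168945312
yaw -0.20143800458088468 xrange 0.4857691223095593 0.6137107404540059 y at x=.55 -0.2511498558820138
holder c [ 0.55044022 -0.25452439] sides [0.19081845 0.06929355 0.19024629 0.06874239] yaw [np.float64(-0.22024969459918115), np.float64(-0.2232326195984158)]
shelf c [0.66066554 0.04964855] [0.14649024 0.23746034 0.14794015 0.23561764] yaw 0.13899928176206444
```

```bash
python3 - <<'E'
from h import *
r=Rot(-.213,.58); g=np.array([.551,-.2525,.119])+.005*r.apply([0,0,1])
delta(g-.1*r.apply([0,0,1]),r)
print(g, r.as_rotvec())
E
```

```text
turn [-0.0486 -0.5788 -0.1577] | 0.602  shift [-0.3416 -0.7466  0.279 ]
[ 0.5536782  -0.25307924  0.11481769] [ 0.27251648  2.54915856 -0.0813224 ]
```

Call:
arm_command --increments '[{"rx": -0.01,"ry": -0.116,"rz": -0.032,"jaw": 0},{"rx": -0.01,"ry": -0.116,"rz": -0.032},{"rx": -0.01,"ry": -0.116,"rz": -0.032},{"rx": -0.01,"ry": -0.116,"rz": -0.032},{"rx": -0.01,"ry": -0.116,"rz": -0.032}]' --grip_force 60

```text
invalid input
```

Call:
arm_command --increments '[{"tx": -0.019,"ty": -0.0415,"tz": 0.0155},{"tx": -0.019,"ty": -0.0415,"tz": 0.0155},{"tx": -0.019,"ty": -0.0415,"tz": 0.0155},{"tx": -0.019,"ty": -0.0415,"tz": 0.0155},{"tx": -0.019,"ty": -0.0415,"tz": 0.0155}]'

```text
invalid input
```

Call:
arm_command --increments '[{"tx": -0.019,"ty": -0.0415,"tz": 0.0155},{"tx": -0.019,"ty": -0.0415,"tz": 0.0155},{"tx": -0.019,"ty": -0.0415,"tz": 0.0155},{"tx": -0.019,"ty": -0.0415,"tz": 0.0155},{"tx": -0.019,"ty": -0.0415,"tz": 0.0155}]'

```text
invalid input
```

Call:
arm_command --increments '[{"tx": 0,"ty": 0,"tz": 0,"rx": -0.01,"ry": -0.116,"rz": -0.032,"jaw": 0},{"tx": 0,"ty": 0,"tz": 0,"rx": -0.01,"ry": -0.116,"rz": -0.032,"jaw": 0},{"tx": 0,"ty": 0,"tz": 0,"rx": -0.01,"ry": -0.116,"rz": -0.032,"jaw": 0},{"tx": 0,"ty": 0,"tz": 0,"rx": -0.01,"ry": -0.116,"rz": -0.032,"jaw": 0},{"tx": 0,"ty": 0,"tz": 0,"rx": -0.01,"ry": -0.116,"rz": -0.032,"jaw": 0}]' --grip_force 60

```text
time_s: 0.65
tool_pos: [0.2288, 0.582, 0.2457]
tcp_rot: [0.267, 2.544, -0.076]
force: [0.2, 0.4, -0.8]
gripper_width: 0.0853
grasp_force: 0.0
```

```bash
python3 - <<'E'
from h import *
r=Rot(-.213,.58); g=np.array([.551,-.2525,.119])+.005*r.apply([0,0,1])
delta(g-.1*r.apply([0,0,1]),r); print(ctrl.state()['time_s'])
E
```

```text
turn [0.0052 0.0055 0.0022] | 0.008  shift [-0.3415 -0.7475  0.2802]
0.65
```

All fields are needed in each row. Next, several translation calls in one batch.

Call:
arm_command --increments '[{"tx": -0.019,"ty": -0.0415,"tz": 0.0155,"rx": 0,"ry": 0,"rz": 0,"jaw": 0},{"tx": -0.019,"ty": -0.0415,"tz": 0.0155,"rx": 0,"ry": 0,"rz": 0,"jaw": 0},{"tx": -0.019,"ty": -0.0415,"tz": 0.0155,"rx": 0,"ry": 0,"rz": 0,"jaw": 0},{"tx": -0.019,"ty": -0.0415,"tz": 0.0155,"rx": 0,"ry": 0,"rz": 0,"jaw": 0},{"tx": -0.019,"ty": -0.0415,"tz": 0.0155,"rx": 0,"ry": 0,"rz": 0,"jaw": 0}]'

```text
time_s: 1.15
tool_pos: [0.3053, 0.3514, 0.2323]
tcp_rot: [0.27, 2.549, -0.077]
force: [2.0, 1.4, 0.1]
gripper_width: 0.0853
grasp_force: 0.0
```

Call:
arm_command --increments '[{"tx": -0.019,"ty": -0.0415,"tz": 0.0155,"rx": 0,"ry": 0,"rz": 0,"jaw": 0},{"tx": -0.019,"ty": -0.0415,"tz": 0.0155,"rx": 0,"ry": 0,"rz": 0,"jaw": 0},{"tx": -0.019,"ty": -0.0415,"tz": 0.0155,"rx": 0,"ry": 0,"rz": 0,"jaw": 0},{"tx": -0.019,"ty": -0.0415,"tz": 0.0155,"rx": 0,"ry": 0,"rz": 0,"jaw": 0},{"tx": -0.019,"ty": -0.0415,"tz": 0.0155,"rx": 0,"ry": 0,"rz": 0,"jaw": 0}]'

```text
time_s: 1.65
tool_pos: [0.359, 0.2175, 0.2194]
tcp_rot: [0.262, 2.537, -0.103]
force: [-0.3, -0.6, -0.7]
gripper_width: 0.0853
grasp_force: 0.0
```

Call:
arm_command --increments '[{"tx": -0.019,"ty": -0.0415,"tz": 0.0155,"rx": 0,"ry": 0,"rz": 0,"jaw": 0},{"tx": -0.019,"ty": -0.0415,"tz": 0.0155,"rx": 0,"ry": 0,"rz": 0,"jaw": 0},{"tx": -0.019,"ty": -0.0415,"tz": 0.0155,"rx": 0,"ry": 0,"rz": 0,"jaw": 0},{"tx": -0.019,"ty": -0.0415,"tz": 0.0155,"rx": 0,"ry": 0,"rz": 0,"jaw": 0},{"tx": -0.019,"ty": -0.0415,"tz": 0.0155,"rx": 0,"ry": 0,"rz": 0,"jaw": 0}]'

```text
time_s: 2.15
tool_pos: [0.378, 0.1718, 0.1783]
tcp_rot: [0.183, 2.563, -0.223]
force: [0.2, 0.8, -1.4]
gripper_width: 0.0858
grasp_force: 0.0
```

```bash
python3 - <<'E'
from h import *
s=ctrl.state(); print(s['qpos'].round(3),s['joint_vel'].round(2),s['force'].round(1),s['time_s'],s['tool_pos'])
E
```

```text
[-0.465  0.783 -0.898  2.553  1.566  1.173 -1.305] [ 1.38  0.79 -2.2   0.02 -0.52  1.67  0.41] [ 0.2  0.8 -1.4] 2.15 [0.37801199 0.17181808 0.17826189]
```

```bash
python3 - <<'E'
from h import *
r=Rot(-.213,.58); g=np.array([.551,-.2525,.119])+.005*r.apply([0,0,1])
w=np.array([.46,.15,.23]); delta(w,r); delta(g-.1*r.apply([0,0,1]),r,w,r); s=ctrl.state();print(s['joint_vel'].round(2))
E
```

```text
turn [-0.0828 -0.0008  0.0948] | 0.126  shift [-0.0992 -0.004   0.0032]
turn [0. 0. 0.] | 0.0  shift [-0.0847 -0.3742  0.0932]
[ 1.38  0.79 -2.2   0.02 -0.52  1.67  0.41]
```

Call:
arm_command --increments '[{"tx": -0.033,"ty": 0,"tz": 0.001,"rx": 0,"ry": 0,"rz": 0,"jaw": 0},{"tx": -0.033,"ty": 0,"tz": 0.001,"rx": 0,"ry": 0,"rz": 0,"jaw": 0},{"tx": -0.033,"ty": 0,"tz": 0.001,"rx": -0.04,"ry": 0,"rz": 0.047,"jaw": 0},{"tx": 0,"ty": 0,"tz": 0,"rx": -0.04,"ry": 0,"rz": 0.047,"jaw": 0},{"tx": 0,"ty": 0,"tz": 0,"rx": 0,"ry": 0,"rz": 0,"jaw": 0}]'

```text
time_s: 2.65
tool_pos: [0.4624, 0.1607, 0.2294]
tcp_rot: [0.276, 2.549, -0.089]
force: [-0.3, -0.2, 0.9]
gripper_width: 0.0853
grasp_force: 0.0
```

```bash
python3 - <<'E'
from h import *
r=Rot(-.213,.58); g=np.array([.551,-.2525,.119])+.005*r.apply([0,0,1])
delta(g-.1*r.apply([0,0,1]),r); s=ctrl.state();print(s['qpos'].round(2),s['joint_vel'].round(2))
E
```

```text
turn [-0.0063 -0.0003 -0.001 ] | 0.006  shift [-0.085  -0.3851  0.0926]
[-0.17  0.64 -0.88  2.39  1.62  0.99 -0.99] [-0.05  0.02 -0.01 -0.   -0.04  0.01  0.06]
```

Call:
arm_command --increments '[{"tx": -0.017,"ty": -0.03,"tz": 0,"rx": 0,"ry": 0,"rz": 0,"jaw": 0},{"tx": -0.017,"ty": -0.03,"tz": 0,"rx": 0,"ry": 0,"rz": 0,"jaw": 0},{"tx": -0.017,"ty": -0.03,"tz": 0,"rx": 0,"ry": 0,"rz": 0,"jaw": 0},{"tx": -0.017,"ty": -0.03,"tz": 0,"rx": 0,"ry": 0,"rz": 0,"jaw": 0},{"tx": -0.017,"ty": -0.03,"tz": 0,"rx": 0,"ry": 0,"rz": 0,"jaw": 0}]'

```text
time_s: 3.15
tool_pos: [0.4995, 0.0009, 0.2761]
tcp_rot: [0.268, 2.552, -0.087]
force: [0.7, 0.3, -0.6]
gripper_width: 0.0854
grasp_force: 0.0
```

Call:
arm_command --increments '[{"tx": 0,"ty": -0.03,"tz": 0,"rx": 0,"ry": 0,"rz": 0,"jaw": 0},{"tx": 0,"ty": -0.03,"tz": 0,"rx": 0,"ry": 0,"rz": 0,"jaw": 0},{"tx": 0,"ty": -0.03,"tz": 0,"rx": 0,"ry": 0,"rz": 0,"jaw": 0},{"tx": 0,"ty": -0.03,"tz": 0,"rx": 0,"ry": 0,"rz": 0,"jaw": 0},{"tx": 0,"ty": -0.03,"tz": 0,"rx": 0,"ry": 0,"rz": 0,"jaw": 0}]'

```text
time_s: 3.65
tool_pos: [0.4676, -0.1454, 0.2765]
tcp_rot: [0.268, 2.552, -0.086]
force: [-0.2, -0.3, 0.5]
gripper_width: 0.0855
grasp_force: 0.0
```

```bash
python3 - <<'E'
from h import *
r=Rot(-.213,.58); g=np.array([.551,-.2525,.119])+.005*r.apply([0,0,1])
delta(g-.1*r.apply([0,0,1]),r); s=ctrl.state();print(s['qpos'].round(2),s['joint_vel'].round(2))
E
```

```text
turn [-0.0028 -0.0018  0.0045] | 0.006  shift [-0.0008 -0.087   0.0938]
[ 0.75  0.44 -0.79  2.43  2.08  0.43 -0.54] [ 0.9   0.01  0.1  -0.08  0.62 -0.5   0.27]
```

Call:
arm_command --increments '[{"tx": 0,"ty": -0.01,"tz": 0.019,"rx": 0,"ry": 0,"rz": 0,"jaw": 0},{"tx": 0,"ty": -0.02,"tz": 0.019,"rx": 0,"ry": 0,"rz": 0,"jaw": 0},{"tx": 0,"ty": -0.02,"tz": 0.019,"rx": 0,"ry": 0,"rz": 0,"jaw": 0},{"tx": 0,"ty": -0.02,"tz": 0.019,"rx": 0,"ry": 0,"rz": 0,"jaw": 0},{"tx": 0,"ty": -0.015,"tz": 0.013,"rx": 0,"ry": 0,"rz": 0,"jaw": 0}]'

```text
time_s: 4.15
tool_pos: [0.4977, -0.2395, 0.201]
tcp_rot: [0.271, 2.552, -0.086]
force: [-0.1, 0.5, 0.1]
gripper_width: 0.0854
grasp_force: 0.0
```

```bash
python3 - <<'E'
from h import *
r=Rot(-.213,.58); g=np.array([.551,-.2525,.119])+.005*r.apply([0,0,1])
delta(g-.1*r.apply([0,0,1]),r); s=ctrl.state();print(s['qpos'].round(2),s['joint_vel'].round(2))
d=get('wrist'); save(d,'w1.png'); print(proj(d,[[.551,-.2525,.132]]))
E
```

```text
turn [-0.0035 -0.0027  0.0025] | 0.005  shift [-0.0009 -0.0015  0.0036]
[ 0.91  0.7  -0.77  2.34  2.33  0.5  -0.51] [ 0.24  0.31  0.09 -0.21  0.29 -0.05  0.17]
[[312.97841753 219.43568359]]
```

View pics/w1.png

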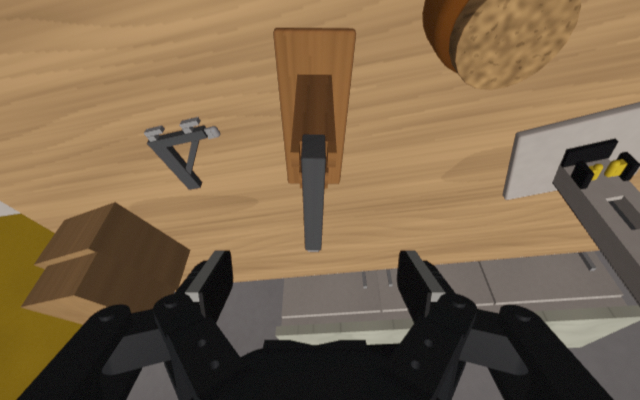

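The wrist view shows the arm vertical in the image, from its tip at (313,137) to its rear end at (313,250). The fingers are centred at about x=315, and the yaw looks right. Next I check the arm's ends on the plane of its top.

```bash
python3 - <<'E'
from h import *
d=load('wrist'); print(ray(d,[[313,137],[313,157],[313,250],[303,250],[322,250]],.132).round(4))
u=proj(d,[[.551,-.2525,.132],[.605,-.2643,.132],[.487,-.239,.132]]);print(u)
hsv=cv2.cvtColor(d['image'],cv2.COLOR_RGB2HSV); print([tuple(hsv[v,313]) for v in range(130,262,6)])
v=d['depth'];print([float(v[k,313].round(3)) for k in range(130,262,6)]); print(pts(d,[[313,k] for k in (165,190,220,245)]).round(3))
E
```

```text
[[ 0.4686 -0.2344  0.132 ]
 [ 0.484  -0.2378  0.132 ]
 [ 0.6007 -0.2634  0.132 ]
 [ 0.5988 -0.2728  0.132 ]
 [ 0.6024 -0.255   0.132 ]]
[[312.97841753 219.43568359]
 [313.0312026  252.23478588]
 [312.14312925 160.7131127 ]]
[(np.uint8(14), np.uint8(162), np.uint8(85)), (np.uint8(15), np.uint8(11), np.uint8(46)), (np.uint8(165), np.uint8(11), np.uint8(46)), (np.uint8(0), np.uint8(6), np.uint8(44)), (np.uint8(150), np.uint8(6), np.uint8(44)), (np.uint8(105), np.uint8(7), np.uint8(74)), (np.uint8(150), np.uint8(3), np.uint8(76)), (np.uint8(150), np.uint8(3), np.uint8(75)), (np.uint8(150), np.uint8(3), np.uint8(75)), (np.uint8(0), np.uint8(0), np.uint8(75)), (np.uint8(150), np.uint8(3), np.uint8(74)), (np.uint8(150), np.uint8(3), np.uint8(75)), (np.uint8(0), np.uint8(3), np.uint8(75)), (np.uint8(135), np.uint8(7), np.uint8(75)), (np.uint8(0), np.uint8(0), np.uint8(74)), (np.uint8(0), np.uint8(0), np.uint8(75)), (np.uint8(90), np.uint8(3), np.uint8(74)), (np.uint8(0), np.uint8(3), np.uint8(75)), (np.uint8(150), np.uint8(3), np.uint8(75)), (np.uint8(0), np.uint8(0), np.uint8(75)), (np.uint8(10), np.uint8(13), np.uint8(121)), (np.uint8(16), np.uint8(109), np.uint8(176))]
[0.210999995470047, 0.19599999487400055, 0.1899999976158142, 0.18700000643730164, 0.1850000023841858, 0.18299999833106995, 0.1860000044107437, 0.19099999964237213, 0.19599999487400055, 0.20000000298023224, 0.20600000023841858, 0.210999995470047, 0.2160000056028366, 0.22200000286102295, 0.2280000001192093, 0.2370000034570694, 0.24199999868869781, 0.25, 0.25699999928474426, 0.26600000262260437, 0.29100000858306885, 0.5600000023841858]
[[ 0.492 -0.239  0.131]
 [ 0.516 -0.245  0.131]
 [ 0.554 -0.253  0.13 ]
 [ 0.594 -0.262  0.131]]
```

Call:
arm_command --increments '[{"tx": 0.001,"ty": -0.001,"tz": 0.025,"rx": -0.003,"ry": -0.003,"rz": 0.002,"jaw": 0},{"tx": 0.001,"ty": 0,"tz": 0.025,"rx": 0,"ry": 0,"rz": 0,"jaw": 0},{"tx": 0,"ty": 0,"tz": 0.025,"rx": 0,"ry": 0,"rz": 0,"jaw": 0},{"tx": 0,"ty": 0,"tz": 0.025,"rx": 0,"ry": 0,"rz": 0,"jaw": 0},{"tx": 0,"ty": 0,"tz": 0.002,"rx": 0,"ry": 0,"rz": 0,"jaw": 0}]'

```text
time_s: 4.7
tool_pos: [0.5512, -0.2502, 0.1142]
tcp_rot: [0.272, 2.549, -0.08]
force: [-0.0, 0.2, 0.7]
gripper_width: 0.0857
grasp_force: 0.0
```

```bash
python3 - <<'E'
from h import *
r=Rot(-.216,.58); g=np.array([.548,-.252,.119])+.005*r.apply([0,0,1])
delta(g,r); s=ctrl.state();print(s['qpos'].round(2),s['force'].round(1))
E
```

```text
turn [ 0.0026 -0.0003  0.0028] | 0.004  shift [-0.0003 -0.0024 -0.0005]
[ 0.85  0.93 -0.75  2.24  2.42  0.64 -0.51] [-0.   0.2  0.7]
```

Call:
arm_command --increments '[{"tx": 0,"ty": -0.0025,"tz": 0,"rx": 0,"ry": 0,"rz": 0,"jaw": 0.4},{"tx": 0,"ty": 0,"tz": 0,"rx": 0,"ry": 0,"rz": 0,"jaw": 0.7},{"tx": 0,"ty": 0,"tz": 0,"rx": 0,"ry": 0,"rz": 0,"jaw": 1},{"tx": 0,"ty": 0,"tz": 0,"rx": 0,"ry": 0,"rz": 0,"jaw": 1},{"tx": 0,"ty": 0,"tz": 0,"rx": 0,"ry": 0,"rz": 0,"jaw": 1}]' --grip_force 80

```text
time_s: 5.2
tool_pos: [0.55, -0.254, 0.1173]
tcp_rot: [0.272, 2.546, -0.083]
force: [-2.7, 0.2, 3.5]
gripper_width: 0.0148
grasp_force: 77.8
```

Call:
arm_command --increments '[{"tx": 0,"ty": 0,"tz": 0,"rx": 0,"ry": 0,"rz": 0,"jaw": 1},{"tx": 0,"ty": 0,"tz": 0,"rx": 0,"ry": 0,"rz": 0,"jaw": 1},{"tx": 0,"ty": 0,"tz": 0,"rx": 0,"ry": 0,"rz": 0,"jaw": 1}]'

```text
time_s: 5.5
tool_pos: [0.55, -0.2542, 0.1173]
tcp_rot: [0.272, 2.546, -0.084]
force: [-3.3, 0.1, 6.6]
gripper_width: 0.0151
grasp_force: 78.0
```

```bash
python3 - <<'E'
from h import *
s=ctrl.state(); r=R.from_rotvec(s['tcp_rot']); t=s['tool_pos']+[0,0,.10]
print('lift in tool',r.inv().apply([0,0,.1])); delta(t,r)
# bracket pose relative to tool assuming measured
b=np.array([.6015,-.2637,.010]); print('b in tool',r.inv().apply(b-s['tool_pos']),'yaw',(R.from_euler('z',-.216).inv()*r).as_rotvec())
np.savez('grasp.npz',p=r.inv().apply(b-s['tool_pos']),r=(r.inv()*R.from_euler('z',-.216)).as_rotvec()); print(s['gripper_width'],s['grasp_force'])
E
```

```text
lift in tool [-0.05509438 -0.00013312 -0.08345413]
turn [0. 0. 0.] | 0.0  shift [-0.0551 -0.0001 -0.0835]
b in tool [0.01539859 0.00173722 0.11843078] yaw [-3.82897045e-03  2.55809327e+00 -7.06261504e-04]
0.015117379350972675 78.02735924720764
```

Call:
arm_command --increments '[{"tx": -0.011,"ty": 0,"tz": -0.0167,"rx": 0,"ry": 0,"rz": 0,"jaw": 1},{"tx": -0.011,"ty": 0,"tz": -0.0167,"rx": 0,"ry": 0,"rz": 0,"jaw": 1},{"tx": -0.011,"ty": 0,"tz": -0.0167,"rx": 0,"ry": 0,"rz": 0,"jaw": 1},{"tx": -0.011,"ty": 0,"tz": -0.0167,"rx": 0,"ry": 0,"rz": 0,"jaw": 1},{"tx": -0.011,"ty": 0,"tz": -0.0167,"rx": 0,"ry": 0,"rz": 0,"jaw": 1}]'

```text
time_s: 6.0
tool_pos: [0.549, -0.2538, 0.2166]
tcp_rot: [0.274, 2.549, -0.081]
force: [-0.8, 0.1, -1.9]
gripper_width: 0.0154
grasp_force: 78.7
```

```bash
cat >> h.py <<'E'
SEAT=np.array([.661,.050,.034]); SY=.145
def tgt(off,seat=SEAT,yaw=SY):
    "tool pose putting the held bracket at off (stand axes) from the seat"
    g=np.load('grasp.npz'); Rs=R.from_euler('z',yaw); rt=Rs*R.from_rotvec(g['r']).inv()
    return seat+Rs.apply(off)-rt.apply(g['p']), rt
E
python3 - <<'E'
from h import *
s=ctrl.state(); r0=R.from_rotvec(s['tcp_rot']); print(s['qpos'].round(2), s['force'].round(1))
p,r=tgt([-.07,0,.06]); delta(p,r); print(p)
d=get('wrist'); m=ray(d,[[313,200]],.2)
hsv=cv2.cvtColor(d['image'],cv2.COLOR_RGB2HSV).astype(int); save(d,'w2.png')
E
```

```text
[ 0.82  0.67 -0.64  2.18  2.21  0.34 -0.39] [-0.8  0.1 -1.9]
turn [-0.1972 -0.0031 -0.3028] | 0.361  shift [-0.0194  0.2826  0.0306]
[0.54014074 0.03060293 0.20132145]
```

View pics/w2.png

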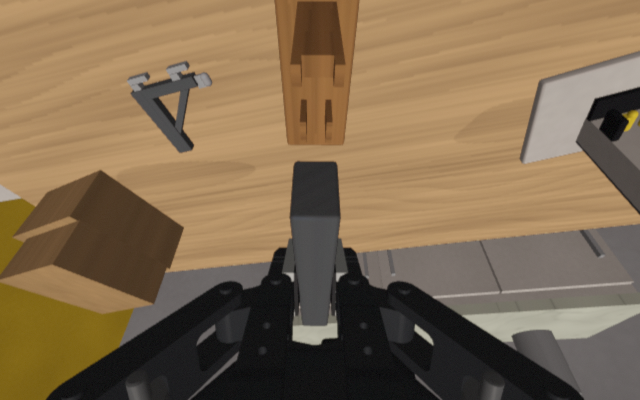

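The bracket is held, with its arm from (316,163) down to about (316,325), and the holder is left empty. I now check the pitch of the held bracket.

```bash
cat >> h.py <<'E'
def held(d,u=316,rows=(190,320)):
    "held arm's top surface in tool-aligned analysis: pitch, tip edge"
    q=pts(d,[[x,v] for v in range(rows[0],rows[1],2) for x in range(u-6,u+7,3)]); return q
E
python3 - <<'E'
from h import *
d=load('wrist'); s=ctrl.state()
hsv=cv2.cvtColor(d['image'],cv2.COLOR_RGB2HSV).astype(int)
print([int(hsv[v,316,2]) for v in range(155,340,5)])
q=held(d,rows=(220,320)); c=q.mean(0); u,sv,vt=np.linalg.svd(q-c); ax=vt[0]*np.sign(vt[0][0]); print('centre',c.round(4),'axis',ax.round(4),'pitch',np.arcsin(ax[2]),'yaw',np.arctan2(ax[1],ax[0]),sv.round(4)); print(q[::5].round(3)[::4])
ok=np.abs(hsv[:,:,2]-75)<12
E
```

```text
[172, 166, 46, 45, 46, 51, 47, 50, 51, 47, 48, 49, 58, 79, 78, 77, 78, 78, 78, 78, 79, 79, 78, 78, 77, 77, 77, 77, 79, 77, 77, 80, 79, 79, 104, 177, 182]
centre [ 0.5255 -0.248   0.2307] axis [ 0.9778 -0.2072 -0.0309] pitch -0.030884064205152006 yaw -0.2088120859707528 [0.4762 0.0484 0.0287]
[[ 0.486 -0.242  0.23 ]
 [ 0.49  -0.243  0.231]
 [ 0.495 -0.244  0.231]
 [ 0.5   -0.245  0.231]
 [ 0.507 -0.246  0.23 ]
 [ 0.512 -0.248  0.231]
 [ 0.519 -0.249  0.231]
 [ 0.526 -0.251  0.231]
 [ 0.535 -0.253  0.231]
 [ 0.546 -0.255  0.23 ]
 [ 0.555 -0.257  0.23 ]
 [ 0.568 -0.26   0.23 ]
 [ 0.582 -0.263  0.23 ]]
```

Call:
arm_command --increments '[{"tx": -0.005,"ty": 0.02,"tz": 0,"rx": -0.04,"ry": 0,"rz": -0.06,"jaw": 1},{"tx": -0.005,"ty": 0.02,"tz": 0,"rx": -0.04,"ry": 0,"rz": -0.06,"jaw": 1},{"tx": -0.005,"ty": 0.02,"tz": 0,"rx": -0.04,"ry": 0,"rz": -0.06,"jaw": 1},{"tx": -0.005,"ty": 0.02,"tz": 0,"rx": -0.04,"ry": 0,"rz": -0.06,"jaw": 1},{"tx": 0,"ty": 0.02,"tz": 0,"rx": -0.037,"ry": -0.003,"rz": -0.063,"jaw": 1}]'

```text
time_s: 6.55
tool_pos: [0.5736, -0.1557, 0.2271]
tcp_rot: [-0.194, 2.55, 0.054]
force: [0.2, 0.6, -1.8]
gripper_width: 0.0148
grasp_force: 78.8
```

```bash
python3 - <<'E'
from h import *
s=ctrl.state(); print(s['qpos'].round(2), s['force'].round(1))
p,r=tgt([-.07,0,.06]); delta(p,r); print(p)
E
```

```text
[ 0.74  0.65 -0.66  2.17  2.29  0.19 -0.24] [ 0.2  0.6 -1.8]
turn [0.0002 0.0018 0.0037] | 0.004  shift [0.0189 0.1892 0.0182]
[0.54014074 0.03060293 0.20132145]
```

Call:
arm_command --increments '[{"tx": 0.004,"ty": 0.02,"tz": 0.002,"rx": 0,"ry": 0,"rz": 0,"jaw": 1},{"tx": 0.004,"ty": 0.02,"tz": 0.002,"rx": 0,"ry": 0,"rz": 0,"jaw": 1},{"tx": 0.004,"ty": 0.02,"tz": 0.002,"rx": 0,"ry": 0,"rz": 0,"jaw": 1},{"tx": 0,"ty": 0.02,"tz": 0.002,"rx": 0,"ry": 0,"rz": 0,"jaw": 1},{"tx": 0,"ty": 0.02,"tz": 0.002,"rx": 0,"ry": 0,"rz": 0,"jaw": 1}]'

```text
time_s: 7.05
tool_pos: [0.5532, -0.0578, 0.2111]
tcp_rot: [-0.189, 2.552, 0.054]
force: [-0.5, 0.2, -2.5]
gripper_width: 0.0147
grasp_force: 78.8
```

```bash
python3 - <<'E'
from h import *
s=ctrl.state(); print(s['qpos'].round(2), s['force'].round(1))
p,r=tgt([-.07,0,.06]); delta(p,r); print(p)
E
```

```text
[ 0.61  0.69 -0.82  2.32  2.26  0.48 -0.41] [-0.5  0.2 -2.5]
turn [-0.0006 -0.0002  0.0001] | 0.001  shift [0.0052 0.0894 0.0081]
[0.54014074 0.03060293 0.20132145]
```

Good, the joints are moving away from their limits. I continue to the place 70 mm in front of the seat.

Call:
arm_command --increments '[{"tx": 0.001,"ty": 0.02,"tz": 0.002,"rx": 0,"ry": 0,"rz": 0,"jaw": 1},{"tx": 0.001,"ty": 0.02,"tz": 0.002,"rx": 0,"ry": 0,"rz": 0,"jaw": 1},{"tx": 0.001,"ty": 0.02,"tz": 0.002,"rx": 0,"ry": 0,"rz": 0,"jaw": 1},{"tx": 0.001,"ty": 0.02,"tz": 0.002,"rx": 0,"ry": 0,"rz": 0,"jaw": 1},{"tx": 0.001,"ty": 0.009,"tz": 0,"rx": 0,"ry": 0,"rz": 0,"jaw": 1}]'

```text
time_s: 7.55
tool_pos: [0.5406, 0.0318, 0.2018]
tcp_rot: [-0.193, 2.551, 0.057]
force: [0.7, 0.5, -2.7]
gripper_width: 0.0147
grasp_force: 78.6
```

```bash
python3 - <<'E'
from h import *
s=ctrl.state(); print(s['qpos'].round(2), s['force'].round(1))
p,r=tgt([-.07,0,.06]); delta(p,r)
d=get('wrist'); d2=get('scene')
a=d['image']; b=cv2.resize(d2['image'][180:330,280:470],(760,600)); cv2.imwrite('pics/s3.png',b[:,:,::-1]); save(d,'w3.png')
E
```

```text
[ 0.4   0.72 -0.89  2.38  2.18  0.69 -0.56] [ 0.7  0.5 -2.7]
turn [0.0019 0.0003 0.0025] | 0.003  shift [ 0.0007 -0.0011  0.0001]
```

View pics/w3.png

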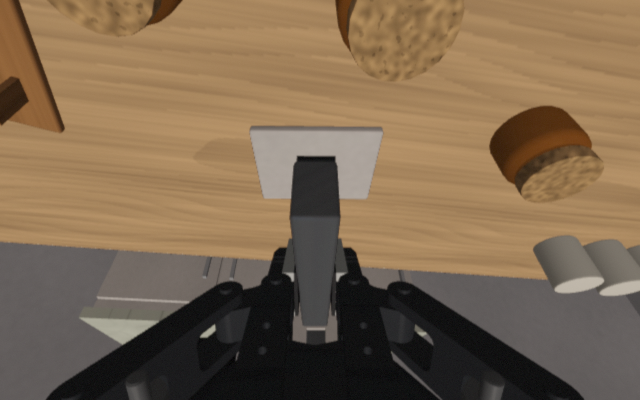

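View pics/s3.png

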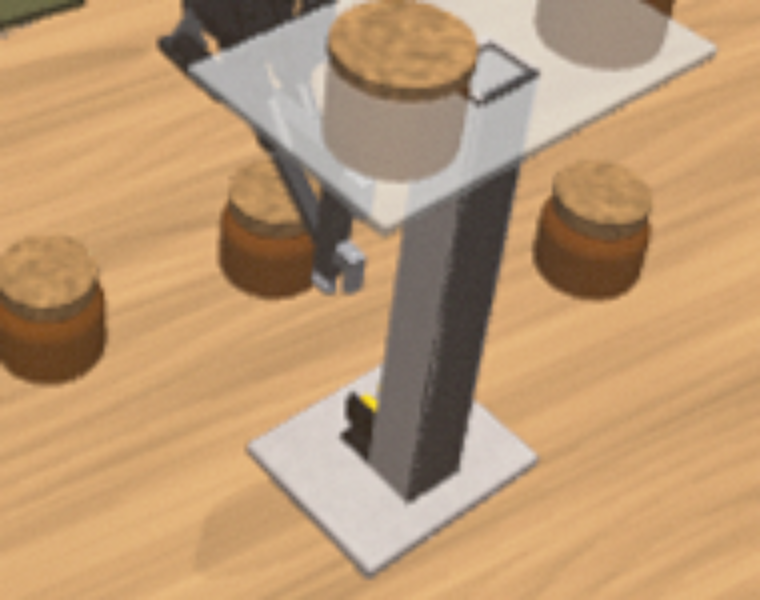

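In the wrist view the base front corners are at (250,127) and (383,127) and the arm is centred at x≈316. In the scene crop the hooks are at (340,270) in front of the upright. Next is a numerical check of the stand against the bracket, all in the same wrist frame.

```bash
cat > chk.py <<'E'
from h import *
d=load('wrist'); hsv=cv2.cvtColor(d['image'],cv2.COLOR_RGB2HSV).astype(int)
# base edges: white vs wood, sub-pixel-ish along rows / columns
w=(hsv[:,:,1]<60)&(hsv[:,:,2]>100)
L=[];Rr=[]
for v in range(135,195,3):
    x=np.where(w[v,200:430])[0]+200
    L.append([x.min()-.5,v]);Rr.append([x.max()+.5,v])
F=[[u,np.where(w[100:150,u])[0].min()+99.5] for u in list(range(256,290,3))+list(range(340,378,3))]
def line(uv,h):
    q=ray(d,uv,h)[:,:2]; c=np.median(q,0); u,s,vt=np.linalg.svd(q-c); a=vt[0]; return q.mean(0),a*np.sign(a[0]),s[1]
l=line(L,.012); r=line(Rr,.012); f=line(F,.012)
yaw=np.mean([np.arctan2(a[1][1],a[1][0]) for a in(l,r)]); print('base yaw sides',[round(float(np.arctan2(a[1][1],a[1][0])),4) for a in(l,r)],'front',float(np.arctan2(f[1][1],f[1][0]))+np.pi/2,'width',np.dot(l[0]-r[0],[-np.sin(yaw),np.cos(yaw)]))
n=lambda y:np.array([-np.sin(y),np.cos(y)])
mid=(l[0]+r[0])/2; mid=mid-0
# held bracket arm edges in the top plane
g=(hsv[:,:,2]<100)&(hsv[:,:,1]<60)
tz=np.median(held(d,316,(225,300))[:,2]); print('arm top z',tz)
A=[];B=[];tip=[]
for v in range(172,214,3):
    x=np.where(g[v,270:360])[0]+270; A.append(x.min()-.5);B.append(x.max()+.5)
print('front-face left/right px',np.mean(A),np.mean(B))
A=[];B=[]
for v in range(218,240,2):
    x=np.where(g[v,285:350])[0]+285; A.append([x.min()-.5,v]);B.append([x.max()+.5,v])
a=line(A,tz);b=line(B,tz); print('arm edges yaw',[round(float(np.arctan2(t[1][1],t[1][0])),4) for t in(a,b)],'width',np.linalg.norm(a[0]-b[0]),'mid',(a[0]+b[0])/2)
am=(a[0]+b[0])/2
for Y in(yaw,SY): print('arm mid minus base mid, stand y', np.dot(am-mid,n(Y)),' vs SEAT', np.dot(am-SEAT[:2],n(Y)),'base mid vs SEAT y',np.dot(mid-SEAT[:2],n(Y)))
e=np.array([np.cos(SY),np.sin(SY)]); print('base front edge x in stand',np.dot(f[0]-SEAT[:2],e))
t=ray(d,[[316,216]],tz)[0][:2]; print('rear face x in stand', np.dot(t-SEAT[:2],e)+.12)
E
python3 chk.py
```

```text
base yaw sides [0.1438, 0.1442] front 0.1483497363070616 width -0.1474954949784836
arm top z 0.21569970357023358
front-face left/right px 291.42857142857144 338.14285714285717
arm edges yaw [0.1344, 0.1577] width 0.015196825064811929 mid [0.48158286 0.02334662]
arm mid minus base mid, stand y -0.002267335798961885  vs SEAT -0.0006298515842479587 base mid vs SEAT y 0.0016374842147139285
arm mid minus base mid, stand y -0.0020967725958996163  vs SEAT -0.0004492587122776067 base mid vs SEAT y 0.001647513883622012
base front edge x in stand -0.06765508222515436
rear face x in stand -0.0681755174715851
```

Call:
arm_command --increments '[{"tx": 0.0102,"ty": 0.001,"tz": 0.0154,"rx": 0,"ry": 0,"rz": 0,"jaw": 1},{"tx": 0.0102,"ty": 0.001,"tz": 0.0154,"rx": 0,"ry": 0,"rz": 0,"jaw": 1},{"tx": -0.0125,"ty": 0,"tz": 0.0083,"rx": 0,"ry": 0,"rz": 0,"jaw": 1},{"tx": -0.0125,"ty": 0,"tz": 0.0083,"rx": 0,"ry": 0,"rz": 0,"jaw": 1},{"tx": -0.0125,"ty": 0,"tz": 0.0083,"rx": 0,"ry": 0,"rz": 0,"jaw": 1}]'

```text
time_s: 8.15
tool_pos: [0.5861, 0.0362, 0.1648]
tcp_rot: [-0.187, 2.551, 0.051]
force: [0.4, -0.3, -3.1]
gripper_width: 0.0147
grasp_force: 78.8
```

```bash
python3 - <<'E'
from h import *
s=ctrl.state(); print(s['qpos'].round(2), s['force'].round(1))
p,r=tgt([-.023,.0015,.023]); delta(p,r)
d=get('wrist');d2=get('scene'); b=cv2.resize(d2['image'][200:330,300:465],(760,600),interpolation=cv2.INTER_CUBIC); cv2.imwrite('pics/s4.png',b[:,:,::-1])
E
python3 chk.py
```

```text
[ 0.36  0.83 -0.84  2.28  2.21  0.71 -0.52] [ 0.4 -0.3 -3.1]
turn [-0.0034  0.0006 -0.0007] | 0.004  shift [-0.0003  0.0026  0.0008]
base yaw sides [0.1432, 0.147] front 0.14856867653276717 width -0.1471957374739401
arm top z 0.17866137651605984
front-face left/right px 291.35714285714283 342.2142857142857
arm edges yaw [0.1394, 0.196] width 0.015603408598243749 mid [0.52714474 0.02827017]
arm mid minus base mid, stand y -0.0036262116460858227  vs SEAT -0.0021500749031656114 base mid vs SEAT y 0.0014761367429202117
arm mid minus base mid, stand y -0.0036368185788853073  vs SEAT -0.0021607284812346734 base mid vs SEAT y 0.0014760900976506337
base front edge x in stand -0.06670928559459277
rear face x in stand -0.022390148285486466
```

View pics/s4.png

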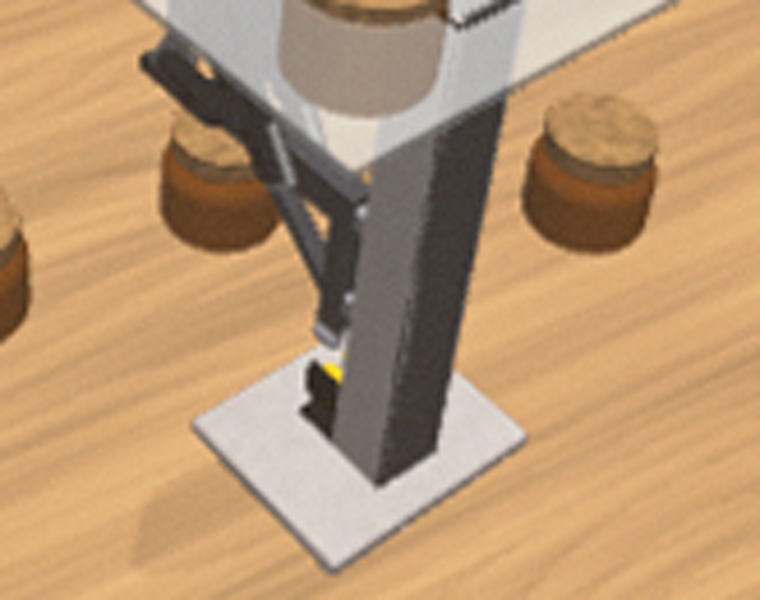

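The scene crop shows both hooks just in front of the upright's face, at (362,212) and (348,298), with the bulb above the catch. The height is right (+22.7 mm). A correction of about 2.8 mm to +y is due before a gentle push in.

Call:
arm_command --increments '[{"tx": 0,"ty": 0.0028,"tz": 0,"rx": -0.003,"ry": 0,"rz": -0.001,"jaw": 1},{"tx": 0,"ty": 0,"tz": 0,"rx": 0,"ry": 0,"rz": 0,"jaw": 1}]'

```text
time_s: 8.45
tool_pos: [0.584, 0.0406, 0.1652]
tcp_rot: [-0.193, 2.552, 0.057]
force: [0.5, -0.5, -2.8]
gripper_width: 0.0145
grasp_force: 78.7
```

```bash
python3 - <<'E'
from h import *
p,r=tgt([-.023,.0012,.023]); delta(p,r); d=get('wrist')
E
python3 chk.py | sed -n '2p;5,7p'
```

```text
turn [0.0021 0.0002 0.0023] | 0.003  shift [-0.0013 -0.0024  0.0019]
arm top z 0.17896818578890117
arm mid minus base mid, stand y 0.00011149009044290339  vs SEAT 0.0017196916929392016 base mid vs SEAT y 0.0016082016024962988
arm mid minus base mid, stand y 0.00018916493391841653  vs SEAT 0.0017983587478741822 base mid vs SEAT y 0.0016091938139557666
base front edge x in stand -0.06697604400264912
```

Call:
arm_command --increments '[{"tx": -0.005,"ty": -0.0005,"tz": 0.0033,"rx": 0,"ry": 0,"rz": 0,"jaw": 1},{"tx": -0.005,"ty": 0,"tz": 0.0033,"rx": 0,"ry": 0,"rz": 0,"jaw": 1},{"tx": 0,"ty": 0,"tz": 0,"rx": 0,"ry": 0,"rz": 0,"jaw": 1}]'

```text
time_s: 8.8
tool_pos: [0.5985, 0.0423, 0.166]
tcp_rot: [-0.191, 2.548, 0.056]
force: [-0.2, 0.7, -3.7]
gripper_width: 0.0152
grasp_force: 78.7
```

Call:
arm_command --increments '[{"tx": -0.005,"ty": 0,"tz": 0.0033,"rx": 0,"ry": 0,"rz": 0,"jaw": 1},{"tx": -0.0033,"ty": 0,"tz": 0.0022,"rx": 0,"ry": 0,"rz": 0,"jaw": 1},{"tx": 0,"ty": 0,"tz": 0,"rx": 0,"ry": 0,"rz": 0,"jaw": 1}]'

```text
time_s: 9.1
tool_pos: [0.6062, 0.0438, 0.1651]
tcp_rot: [-0.193, 2.552, 0.057]
force: [-1.9, 0.3, -2.9]
gripper_width: 0.0151
grasp_force: 78.9
```

```bash
python3 - <<'E'
from h import *
p,r=tgt([0,.0012,.023]); delta(p,r); d=get('wrist'); print(ctrl.state()['force'])
E
python3 chk.py | sed -n '2p;5,8p'
```

```text
turn [ 0.0023 -0.0003  0.0022] | 0.003  shift [-0.0019 -0.0024  0.0021]
[-2.05441968  1.16005686 -2.6422585 ]
arm top z 0.17884786718251477
arm mid minus base mid, stand y -0.037038225876416433  vs SEAT -0.03218686763311767 base mid vs SEAT y 0.004851358243298763
arm mid minus base mid, stand y 0.0031996025029869327  vs SEAT 0.0019356583587960517 base mid vs SEAT y -0.0012639441441908805
base front edge x in stand -0.05655371743153635
rear face x in stand -0.001321211168848771
```

Call:
arm_command --increments '[{"tx": -0.0025,"ty": 0,"tz": 0.0017,"rx": 0,"ry": 0,"rz": 0,"jaw": 1},{"tx": -0.0008,"ty": 0,"tz": 0.0006,"rx": 0,"ry": 0,"rz": 0,"jaw": 1},{"tx": 0,"ty": 0,"tz": 0,"rx": 0,"ry": 0,"rz": 0,"jaw": 1}]'

```text
time_s: 9.45
tool_pos: [0.6063, 0.044, 0.1637]
tcp_rot: [-0.195, 2.558, 0.057]
force: [-15.1, -2.8, 4.5]
gripper_width: 0.0149
grasp_force: 80.8
```

Call:
arm_command --increments '[{"tx": 0.0016,"ty": 0,"tz": -0.0011,"rx": 0,"ry": 0,"rz": 0,"jaw": 1},{"tx": 0.0022,"ty": 0,"tz": 0.0033,"rx": 0,"ry": 0,"rz": 0,"jaw": 1},{"tx": 0.0022,"ty": 0,"tz": 0.0033,"rx": 0,"ry": 0,"rz": 0,"jaw": 1},{"tx": 0,"ty": 0,"tz": 0,"rx": 0,"ry": 0,"rz": 0,"jaw": 1}]'

```text
time_s: 9.85
tool_pos: [0.6062, 0.0442, 0.1561]
tcp_rot: [-0.195, 2.555, 0.058]
force: [-7.5, -0.5, -1.0]
gripper_width: 0.015
grasp_force: 79.7
```

Call:
arm_command --increments '[{"tx": 0.0011,"ty": 0,"tz": 0.0017,"rx": 0,"ry": 0,"rz": 0,"jaw": 1},{"tx": 0.0006,"ty": 0,"tz": 0.0008,"rx": 0,"ry": 0,"rz": 0,"jaw": 1},{"tx": 0,"ty": 0,"tz": 0,"rx": 0,"ry": 0,"rz": 0,"jaw": 1}]'

```text
time_s: 10.15
tool_pos: [0.6062, 0.0442, 0.1542]
tcp_rot: [-0.196, 2.553, 0.057]
force: [-12.6, -2.5, 7.6]
gripper_width: 0.0151
grasp_force: 80.9
```

```bash
python3 - <<'E'
from h import *
p,r=tgt([0,.0012,.012]); delta(p,r); d=get('wrist'); print(ctrl.state()['force'])
E
python3 chk.py | sed -n '2p;4p;6,8p'
```

```text
turn [ 0.003  -0.0019  0.0041] | 0.005  shift [-0.0017 -0.0027  0.0022]
[-12.73830923  -1.63504871   7.62281411]
arm top z 0.1680786976877448
arm edges yaw [0.1179, 0.2097] width 0.01593236153736203 mid [0.54751805 0.03559662]
arm mid minus base mid, stand y 0.0006274098156788029  vs SEAT 0.0021450486500175316 base mid vs SEAT y 0.001517638834338728
base front edge x in stand -0.0634460731902978
rear face x in stand -0.0011647133572749019
```

The arm top is at 0.168, so the bracket is about 12 mm above home and resting on the jaws, with upward force. I release and back out.

Call:
arm_command --increments '[{"tx": 0.001,"ty": 0,"tz": -0.001,"rx": 0,"ry": 0,"rz": 0,"jaw": 0.8},{"tx": 0,"ty": 0,"tz": 0,"rx": 0,"ry": 0,"rz": 0,"jaw": 0.5},{"tx": 0,"ty": 0,"tz": 0,"rx": 0,"ry": 0,"rz": 0,"jaw": 0.4},{"tx": 0,"ty": 0,"tz": 0,"rx": 0,"ry": 0,"rz": 0,"jaw": 0.4},{"tx": 0,"ty": 0,"tz": 0,"rx": 0,"ry": 0,"rz": 0,"jaw": 0.4}]' --grip_force 40

```text
time_s: 10.7
tool_pos: [0.6081, 0.0439, 0.155]
tcp_rot: [-0.192, 2.549, 0.057]
force: [0.3, -0.5, 0.1]
gripper_width: 0.0514
grasp_force: 0.0
```

Call:
arm_command --increments '[{"tx": 0,"ty": 0,"tz": -0.015,"rx": 0,"ry": 0,"rz": 0,"jaw": 0.4},{"tx": 0,"ty": 0,"tz": -0.015,"rx": 0,"ry": 0,"rz": 0,"jaw": 0.4},{"tx": 0,"ty": 0,"tz": -0.015,"rx": 0,"ry": 0,"rz": 0,"jaw": 0.4},{"tx": 0,"ty": 0,"tz": -0.015,"rx": 0,"ry": 0,"rz": 0,"jaw": 0.4},{"tx": 0,"ty": 0,"tz": 0,"rx": 0,"ry": 0,"rz": 0,"jaw": 0.4}]'

```text
time_s: 11.2
tool_pos: [0.5747, 0.0391, 0.2063]
tcp_rot: [-0.194, 2.548, 0.056]
force: [0.7, -0.7, 0.4]
gripper_width: 0.0516
grasp_force: 0.0
```

```bash
python3 - <<'E'
from h import *
s=ctrl.state(); print(s['qpos'].round(2),s['force'].round(1),s['gripper_width'])
d=get('wrist'); save(d,'w5.png')
print(proj(d,[SEAT+R.from_euler('z',SY).apply(o) for o in([-.12,.001,.134],[-.032,.001,.134],[0,.001,.134])]))
E
```

```text
[ 0.37  0.72 -0.84  2.29  2.12  0.62 -0.48] [ 0.7 -0.7  0.4] 0.05155215289508703
[[312.73820656 170.02927749]
 [312.47435443 252.35937568]
 [312.41608335 270.54177102]]
```

View pics/w5.png

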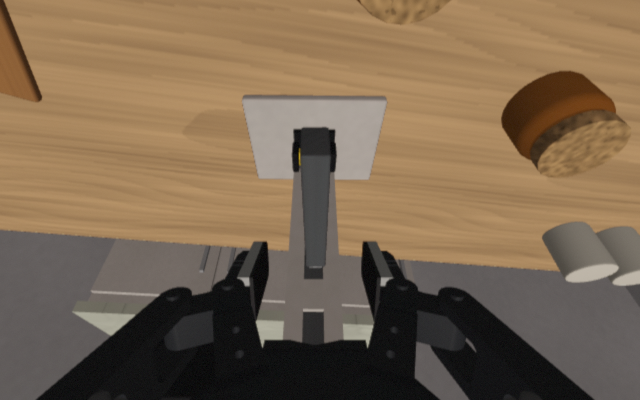

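The bracket stands in the slots, centred on the upright, with its arm from (315,130) to (314,268). I close the gripper and go above the press point with some more lean.

```bash
python3 - <<'E'
from h import *
r=Rot(SY,.68); tip=np.r_[(SEAT+R.from_euler('z',SY).apply([-.022,.0015,0]))[:2],.195]
delta(tip-.014*r.apply([0,0,1]),r); print('down 10mm',r.inv().apply([0,0,-.01]).round(4),ctrl.tcp_to_tips)
E
```

```text
turn [ 0.0019 -0.0932  0.0053] | 0.093  shift [-0.0435  0.0001  0.0348]
down 10mm [0.0063 0.     0.0078] 0.014
```

Call:
arm_command --increments '[{"tx": 0,"ty": 0,"tz": 0,"rx": 0,"ry": -0.046,"rz": 0.002,"jaw": 1},{"tx": 0,"ty": 0,"tz": 0,"rx": 0,"ry": -0.046,"rz": 0.002,"jaw": 1},{"tx": -0.0145,"ty": 0,"tz": 0.0116,"rx": 0,"ry": 0,"rz": 0,"jaw": 1},{"tx": -0.0145,"ty": 0,"tz": 0.0116,"rx": 0,"ry": 0,"rz": 0,"jaw": 1},{"tx": -0.0145,"ty": 0,"tz": 0.0116,"rx": 0,"ry": 0,"rz": 0,"jaw": 1}]'

```text
time_s: 11.75
tool_pos: [0.6309, 0.047, 0.2039]
tcp_rot: [-0.18, 2.46, 0.066]
force: [-0.5, 0.6, -0.5]
gripper_width: 0.0001
grasp_force: 0.0
```

Call:
arm_command --increments '[{"tx": 0,"ty": 0,"tz": 0,"rx": 0,"ry": 0,"rz": 0,"jaw": 1},{"tx": 0.0031,"ty": 0,"tz": 0.0039,"rx": 0,"ry": 0,"rz": 0,"jaw": 1},{"tx": 0.0031,"ty": 0,"tz": 0.0039,"rx": 0,"ry": 0,"rz": 0,"jaw": 1},{"tx": 0.0031,"ty": 0,"tz": 0.0039,"rx": 0,"ry": 0,"rz": 0,"jaw": 1},{"tx": 0,"ty": 0,"tz": 0,"rx": 0,"ry": 0,"rz": 0,"jaw": 1}]'

```text
time_s: 12.25
tool_pos: [0.629, 0.0469, 0.1886]
tcp_rot: [-0.181, 2.461, 0.066]
force: [0.2, 0.5, -0.4]
gripper_width: 0.0003
grasp_force: 0.0
```

```bash
python3 - <<'E'
from h import *
r=Rot(SY,.68); s=ctrl.state(); tip=s['tool_pos']+.014*R.from_rotvec(s['tcp_rot']).apply([0,0,1])
print('tip in stand',(R.from_euler('z',-SY).apply(tip-SEAT)+[0,0,.034]).round(4),s['force'].round(1),s['qpos'].round(2),s['gripper_width'])
E
```

```text
tip in stand [-0.0234  0.0016  0.1777] [ 0.2  0.5 -0.4] [ 0.37  0.83 -0.86  2.22  2.25  0.72 -0.52] 0.0003255262741310704
```

Tip centre is at 0.178, with the bracket's arm top at 0.168. I go down in small steps.

Call:
arm_command --increments '[{"tx": 0.0025,"ty": 0,"tz": 0.0031,"rx": 0,"ry": 0,"rz": 0,"jaw": 1},{"tx": 0.0025,"ty": 0,"tz": 0.0031,"rx": 0,"ry": 0,"rz": 0,"jaw": 1},{"tx": 0,"ty": 0,"tz": 0,"rx": 0,"ry": 0,"rz": 0,"jaw": 1}]'

```text
time_s: 12.55
tool_pos: [0.6303, 0.0474, 0.1822]
tcp_rot: [-0.181, 2.458, 0.066]
force: [-0.4, -0.3, 1.4]
gripper_width: 0.0002
grasp_force: 0.9
```

Call:
arm_command --increments '[{"tx": 0.0019,"ty": 0,"tz": 0.0023,"rx": 0,"ry": 0,"rz": 0,"jaw": 1},{"tx": 0.0019,"ty": 0,"tz": 0.0023,"rx": 0,"ry": 0,"rz": 0,"jaw": 1},{"tx": 0,"ty": 0,"tz": 0,"rx": 0,"ry": 0,"rz": 0,"jaw": 1}]'

```text
time_s: 12.85
tool_pos: [0.6309, 0.0478, 0.1774]
tcp_rot: [-0.181, 2.456, 0.066]
force: [-0.8, 0.1, 4.5]
gripper_width: 0.0
grasp_force: 2.3
```

Call:
arm_command --increments '[{"tx": 0.0019,"ty": 0,"tz": 0.0023,"rx": 0,"ry": 0,"rz": 0,"jaw": 1},{"tx": 0.0019,"ty": 0,"tz": 0.0023,"rx": 0,"ry": 0,"rz": 0,"jaw": 1},{"tx": 0,"ty": 0,"tz": 0,"rx": 0,"ry": 0,"rz": 0,"jaw": 1}]'

```text
time_s: 13.15
tool_pos: [0.63, 0.0473, 0.1706]
tcp_rot: [-0.181, 2.457, 0.065]
force: [-2.6, -1.1, 6.2]
gripper_width: -0.0001
grasp_force: 3.2
```

Call:
arm_command --increments '[{"tx": 0.0019,"ty": 0,"tz": 0.0023,"rx": 0,"ry": 0,"rz": 0,"jaw": 1},{"tx": 0.0019,"ty": 0,"tz": 0.0023,"rx": 0,"ry": 0,"rz": 0,"jaw": 1},{"tx": 0,"ty": 0,"tz": 0,"rx": 0,"ry": 0,"rz": 0,"jaw": 1}]'

```text
time_s: 13.45
tool_pos: [0.6301, 0.0484, 0.1698]
tcp_rot: [-0.186, 2.448, 0.064]
force: [-23.0, -6.5, 42.9]
gripper_width: 0.0
grasp_force: 21.7
```

A hard stop after 12 mm of travel: the bracket is home. I back off and look.

Call:
arm_command --increments '[{"tx": -0.0063,"ty": 0,"tz": -0.0078,"rx": 0,"ry": 0,"rz": 0,"jaw": 1},{"tx": 0,"ty": 0,"tz": -0.02,"rx": 0,"ry": 0,"rz": 0,"jaw": 1},{"tx": 0,"ty": 0,"tz": -0.025,"rx": 0,"ry": 0,"rz": 0,"jaw": 1},{"tx": 0,"ty": 0,"tz": -0.025,"rx": 0,"ry": 0,"rz": 0,"jaw": 1},{"tx": 0,"ty": 0,"tz": 0,"rx": 0,"ry": 0,"rz": 0,"jaw": 1}]'

```text
time_s: 13.95
tool_pos: [0.5852, 0.0405, 0.2301]
tcp_rot: [-0.183, 2.458, 0.065]
force: [0.8, -0.3, -0.0]
gripper_width: 0.0002
grasp_force: 0.0
```

```bash
python3 - <<'E'
from h import *
s=ctrl.state(); print(s['qpos'].round(2),s['force'].round(1))
d=get('wrist'); a=proj(d,[SEAT+R.from_euler('z',SY).apply(o) for o in([-.11,.0015,.122],[-.03,.0015,.122])]); print(a)
v=np.linspace(a[0],a[1],9); q=pts(d,np.round(v)); print(q.round(4)); 
i=get('scene')['image'][200:330,300:465]; i=cv2.resize(i,(396,312)); w=cv2.resize(d['image'],(400,250)); 
cv2.imwrite('pics/f.png',np.vstack([cv2.copyMakeBorder(i,0,0,0,4,0),w])[:,:,::-1])
E
```

```text
[ 0.41  0.72 -0.9   2.32  2.22  0.69 -0.56] [ 0.8 -0.3 -0. ]
[[313.61090056 119.31013579]
 [313.43412125 197.98510091]]
[[0.5573 0.0366 0.1494]
 [0.5631 0.0375 0.1516]
 [0.5714 0.0387 0.1515]
 [0.5803 0.04   0.1516]
 [0.589  0.0413 0.1525]
 [0.5978 0.0426 0.153 ]
 [0.6086 0.0435 0.1535]
 [0.6208 0.0453 0.1537]
 [0.6346 0.0473 0.1537]]
```

View pics/f.png

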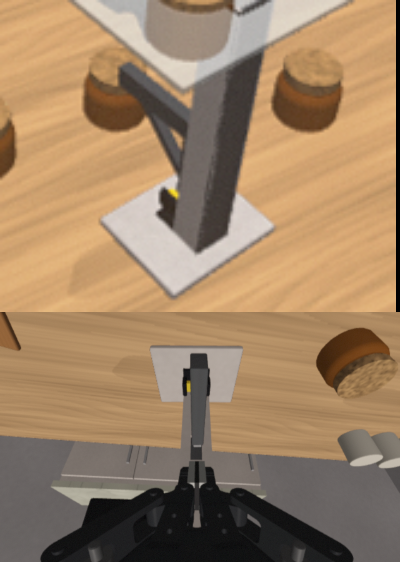

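The pictures show the bracket seated against the upright at the catch. Its arm top is at about 0.153 m (0.156 expected), nearly level, and the jars are undisturbed. I hand it in.

```bash
python3 -c "
from station import ctrl
print(ctrl.job_done())"
```

```text
the job is handed in; nothing more can be done
None
```

The bracket is hooked into the lower two slots and pressed down 12 mm to a hard stop (43 N), then released with the gripper clear. The final look showed its arm about 2 mm under nominal height and tilted about 0.03 rad, both within tolerance. I saw no jar disturbed, did not measure the yellow jaws' spring-back, and handed the job in at about 14 s with no verdict returned.

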